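# Bed the blue tile on the pan stand

## Robot

A 7-joint arm with a two-finger parallel gripper is mounted at the origin on a cart in front of the work surface, level with it; the furniture and walls round the work are solid. World frame = base frame: x ahead of the robot, y to its left, z up, the work surface at z = 0. Lengths are in m, angles in rad, forces in N, time in s.
With the tool pointing down it reaches from about 0.4 to 0.925 m from the base axis. Payload 4.1 kg.
Tool frame: the origin (TCP) lies between the finger pads; the fingertips stand 14 mm ahead of it and the grasp point (between the pads) lies 5 mm behind it; z points along the fingers, y is the line along which they close (so a half turn about z gives the same grasp; the last joint's range is limited). The gripper opens to 85 mm and grips with 20 to 120 N. Pads are 22 mm wide; open, the fingers measure 114 mm over their backs; the gripper's body (76 mm by 85 mm) begins 54 mm behind the grasp point. The pads swing forward as they close: fully open they stand 13 mm farther back than shut.
Start: joints at [1.1, 0.398, 0.045, 1.537, -0.019, 1.207, -0.051], TCP at [0.236, -0.606, 0.245] pointing down, gripper open.
Joint ranges: [-2.82, 2.82], [-0.49, 2.23], [-1.37, 1.46], [0, 2.46], [-1.36, 4.5], [0.23, 2], [-2.94, 2.94]. Speed limits (rad/s): [2.57, 2.57, 3.14, 3.14, 3.14, 3.14, 3.14].

## Interface

Orientations are given as a 3x3 rotation matrix whose columns are the frame's x, y, z axes.
In Python, from cell import manip gives the robot as it stands.
- The arm moves only by the shell command python3 -m inch 'ROWS' [FORCE]. ROWS is a JSON object of lists of equal length, an entry for each row: "travel": the shift along the world's x, y, z normalised to -1 to 1, where 1 is 0.03 m, a list of three; "turn": the turn, a rotation vector about the world's x, y, z normalised to -1 to 1, where 1 is 10 degrees, a list of three; "jaw": the opening, from 0 (shut) to 1 (fully open). In form: {"travel": [[dx, dy, dz], ...], "turn": [[rx, ry, rz], ...], "jaw": [jaw, ...]}. A call has 1 to 10 rows; each row shifts and turns the commanded pose from where the row before left it; what a row does not reach is not made up. A row lasts 1/8 s, in which the tool goes at most 62.5 mm and 10.7 degrees, less where a joint would pass 70% of its speed; a pose out of reach is approached as far as the arm can. A call with a number of a shift or a turn outside -1 to 1 is refused whole. A call with a gripper value outside its range is refused whole. The fingers move at their own pace and stop on an object; FORCE is the grip in N (left out, the last holds). Time passes only in rows, so rows that do not move let the fingers close. It gives the time, the measured TCP pose, the force, the opening and the grip force at its end, in the units of the state.
- manip.state(): the state, without advancing time (a new reading comes with each control period).
- manip.snapshot(name): name is "scene" or "top" or "wrist"; returns the picture (384x512x3 uint8, red, green, blue); there is no depth.
- manip.camera_params(name): a dict with "intrinsics" (3x3 intrinsics, pixels), "pose" (4x4, takes a point from camera to world coordinates); the wrist camera has in their place "T_tool_cam" (4x4, takes a point from camera to tool coordinates, whose origin is the TCP and whose axes are the flange's). Camera axes: x right, y up, looking along -z (the intrinsics and any distortion apply to the point x, -y, -z); pixel columns grow to the right and rows downward; lengths in m; the calibration is good to about 2 mm. A picture is of the moment at which its call begins: read the wrist's pose just before it. camera_params takes no time and is no camera call.
- manip.sign_off(): hands the job in; it is judged then, once.
Trained networks look in the newest picture that a camera, given by its name, has taken for a name from the list of things; names that differ only in an ending like _2 or _b are one class to them, and where a whole thing is asked for, a point or a joint stands for the part that bears it (a point fixed in the world has none). Each returns a list of dicts, best first, with "p" (0 to 1); they miss things now and then, are a little off and sometimes report something else, mostly with a low value. They report only what shows in the picture. A call takes as long as a camera call. They do not tell look-alikes from the thing itself.
- manip.cut_out(query, camera): "mask" (384x512 bool, what is visible of it) and "extent" ([centre column, centre row, width, height] in pixels, round what is visible of it).
- manip.landmark_of(query, camera): "uv" ([column, row] in pixels: a listed point, or the origin of a listed thing).
The state is a dict: "t": time; "joint_pos": joint angles; "dq": joint speeds; "joint_torque": joint torques, N m; "position": TCP position; "orientation": TCP orientation; "ft_force": force on the tool from outside, world axes, zero at the start; "moment": the same for the moment, N m; "width": opening from 0.0 (shut) to 1.0 (fully open); "finger_force": force on a finger pad.
Only numpy, scipy, OpenCV 4.12 (cv2) and the standard library are available. Lean on these libraries where they do the work, as an engineer would, in place of code of your own. Each camera call takes 0.05 s, during which the arm holds its last target. There are 200 camera calls.

## Task

Set the blue tile down on the wooden pan stand, centred on its cork bed and lengthwise with it, without dropping it. Then press it down firmly until the four stiff rubber plugs under it have gone in and the tile lies flat and level on the cork, and let go. Leave the terracotta and the white tile where they lie.

Things in the scene. Friction and masses are not known exactly. Their poses are not given: they have to be found in the camera images.
- blue_tile: Glossy blue glazed tile with a pale body, 120 x 60 x 12 mm (x, y, z), 0.12 to 0.25 kg, lying flat and loose on the worktop. Origin at the centre of its underside, x along its 120 mm length, z up. Can be gripped across its 60 mm width.
- pan_stand: Dark wooden board 200 x 130 x 16 mm (x, y, z), fixed. Origin: centre of its underside, x along its length, z up. A cork bed 144 x 84 mm lies flush in its top, centred, lengthwise. Four black rubber plugs, 12 mm across, stand 8 mm out of it at x = +-40, y = +-15 mm. Pushed with about 2.5 N each (10 N for all, over the middle) they slide in flush and stay. A tile laid on them stands 8 mm proud.
- terracotta_tile: Orange-brown terracotta tile, same size, origin and axes as the blue one; loose on the worktop, to be left alone.
- white_tile: White glazed tile, same size, origin and axes as the blue one; loose on the worktop, to be left alone.
Things that resemble listed ones, but are neither listed nor needed, are in the scene too. Of the things that look like the pan_stand, the larger one is meant.

How it is judged:
By the outcome, as a careful person would: the job done as asked, in the order asked, and still so for the second after the job is handed in, with the robot touching nothing.
It also fails if it takes over 38 s, if anything falls off the work surface, if the arm or the gripper's body presses on something with over 40 N, if the wrist force passes 120 N, or if a joint passes its speed limit or range.

## Working session

There is one attempt and no reset: what is moved stays moved. The work goes in short steps, Python scripts to look and compute and a shell command to move; the robot and the scene stay as the last step left them, time stands still between calls to the robot, and variables do not carry over. Pictures are saved under pics/ and viewed, at most 10 in all, crops included, and the job is handed in when it is done.

```bash
mkdir -p pics; ls; python3 - <<'E'
from cell import manip
import cv2,numpy as np
s=manip.state();print(s['t'],s['position'],s['orientation'],s['ft_force'],s['width'])
ims=[]
for c in ['scene','top']:
    im=manip.snapshot(c);cv2.imwrite(f'pics/{c}0.png',im[:,:,::-1]);p=manip.camera_params(c);print(c,p)
    for q in ['blue_tile','pan_stand']:
        print(c,q,[(round(d['p'],2),np.round(d['extent'])) for d in manip.cut_out(q,c)],[(round(d['p'],2),np.round(d['uv'],1)) for d in manip.landmark_of(q,c)])
print(manip.camera_params('wrist'))
E
```

```text
pics
0.0 [ 0.23589342 -0.6049995   0.244247  ] [[ 9.31652913e-01  3.63348450e-01 -8.68281643e-04]
 [ 3.63349460e-01 -9.31651107e-01  1.83990507e-03]
 [-1.40408897e-04 -2.02964259e-03 -9.99997930e-01]] [ 0.3954622   0.09055033 -0.21120789] 0.9981527519584278
scene {'intrinsics': array([[470.90450467,   0.        , 252.71869452],
       [  0.        , 470.90450467, 190.84835382],
       [  0.        ,   0.        ,   1.        ]]), 'pose': array([[-0.87316777,  0.37575205, -0.31046487,  0.12467607],
       [-0.48724325, -0.65574046,  0.5767135 ,  0.71578841],
       [ 0.0131169 ,  0.65483956,  0.75565409,  1.0362304 ],
       [ 0.        ,  0.        ,  0.        ,  1.        ]])}
scene blue_tile [(0.73, array([167., 249.,  44.,  39.]))] [(0.88, array([170.9, 248.9]))]
scene pan_stand [(0.88, array([284., 187.,  69.,  41.])), (0.67, array([337., 145.,  46.,  23.]))] [(0.81, array([283.6, 189.9])), (0.7, array([337.3, 146. ]))]
top {'intrinsics': array([[423.59313434,   0.        , 251.84044619],
       [  0.        , 423.59313434, 187.22929569],
       [  0.        ,   0.        ,   1.
[... 311 characters left out ...]
.,  44.]))] []
top pan_stand [(0.94, array([284., 207.,  76.,  83.])), (0.64, array([380., 227.,  60.,  65.]))] [(0.93, array([280.6, 208.8])), (0.75, array([377. , 225.9]))]
{'intrinsics': array([[264.40095002,   0.        , 250.69989323],
       [  0.        , 264.40095002, 195.95486683],
       [  0.        ,   0.        ,   1.        ]]), 'T_tool_cam': array([[ 2.33438323e-04,  9.63114956e-01,  2.69090183e-01,
         6.91030919e-02],
       [ 9.99999667e-01, -1.45639867e-05, -8.15382597e-04,
         1.43033981e-03],
       [-7.81388148e-04,  2.69090283e-01, -9.63114640e-01,
        -1.28430689e-01],
       [ 0.00000000e+00,  0.00000000e+00,  0.00000000e+00,
         1.00000000e+00]])}
```

View pics/top0.png

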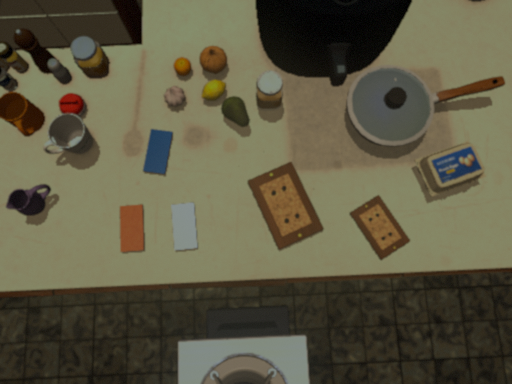

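View pics/scene0.png

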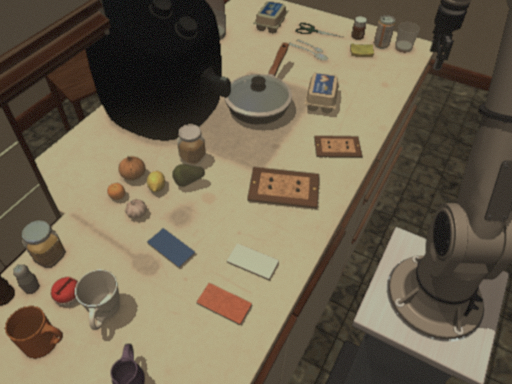

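The top view shows the blue tile at (158,152), the only blue one, with terracotta at (132,228) and white at (184,227). There are two pan stands, at (285,205) and (380,227). The one at (285,205) is clearly larger in both views, so it is the one meant. I'll measure both and confirm in a crop.

```bash
cat > h.py <<'E'
from cell import manip
import cv2,numpy as np
def pose(c):
    p=manip.camera_params(c)
    if c!='wrist': return p['intrinsics'],p['pose']
    s=manip.state();T=np.eye(4);T[:3,:3]=s['orientation'];T[:3,3]=s['position']
    return p['intrinsics'],T@p['T_tool_cam']
def back(uv,z,K,T):
    uv=np.atleast_2d(np.asarray(uv,float))
    d=np.c_[(uv[:,0]-K[0,2])/K[0,0],-(uv[:,1]-K[1,2])/K[1,1],-np.ones(len(uv))]@T[:3,:3].T
    return T[:3,3]+d*((z-T[2,3])/d[:,2])[:,None]
def rect(mask,z,K,T):
    c=max(cv2.findContours(mask.astype(np.uint8),cv2.RETR_EXTERNAL,cv2.CHAIN_APPROX_NONE)[0],key=cv2.contourArea)
    P=back(c[:,0],z,K,T)[:,:2]
    r=cv2.minAreaRect((P*1000).astype(np.float32));b=cv2.boxPoints(r)
    e=b[1]-b[0];f=b[2]-b[1];L=e if np.hypot(*e)>np.hypot(*f) else f
    return np.round(r[0],1),np.round(sorted(r[1]),1),round(np.degrees(np.arctan2(L[1],L[0]))%180,1)
E
python3 - <<'E'
from h import *
for c in ['top','scene']:
    im=manip.snapshot(c)[:,:,::-1];K,T=pose(c)
    for q,z in [('blue_tile',.012),('pan_stand',.016),('white_tile',.012),('terracotta_tile',.012)]:
        for d in manip.cut_out(q,c): print(c,q,round(d['p'],2),*rect(d['mask'],z,K,T))
    if c=='top': cv2.imwrite('pics/crop.png',cv2.resize(im[110:270,110:430],None,fx=2.5,fy=2.5,interpolation=cv2.INTER_CUBIC))
E
```

```text
top blue_tile 0.85 [639.9 207.4] [ 61.7 121.7] 169.4
top pan_stand 0.86 [ 409.1 -365. ] [ 96.1 143.9] 28.9
top pan_stand 0.72 [ 478.4 -125.4] [133.3 201.8] 21.8
top white_tile 0.58 [434.8 139.1] [ 61.  120.6] 3.4
top terracotta_tile 0.57 [436.5 274.5] [ 60.  120.2] 1.1
scene blue_tile 0.92 [636.3 209.1] [ 65.2 124. ] 167.9
scene pan_stand 0.68 [ 475.2 -122.6] [136.2 198.9] 21.5
scene pan_stand 0.63 [ 405.5 -360.4] [ 95.2 142.4] 29.9
scene pan_stand 0.54 [433.  278.3] [ 63. 121.] 1.7
scene white_tile 0.88 [432.1 140.9] [ 65.4 119.7] 2.5
```

View pics/crop.png

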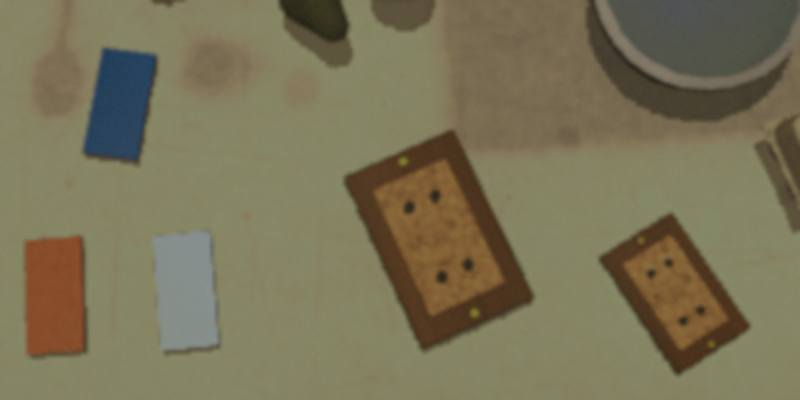

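The crop confirms it: the stand at crop (438,240) measures 133 x 202 mm, so it is the large one meant. The other measures 96 x 144 mm. The blue tile is at crop (120,105). I'm moving over to the blue tile.

```bash
python3 -m inch '{"travel":[[0.5,1,0],[0.5,1,0],[0.5,1,0],[0.5,1,0],[0.5,1,0],[0.5,1,0],[0.5,1,0],[0.5,1,0],[0.5,1,0],[0.5,1,0]],"turn":[[0,0,-0.12],[0,0,-0.12],[0,0,-0.12],[0,0,-0.12],[0,0,-0.12],[0,0,-0.12],[0,0,-0.12],[0,0,-0.12],[0,0,-0.12],[0,0,-0.12]],"jaw":[1,1,1,1,1,1,1,1,1,1]}' 40
```

```text
t: 2.25
position: [0.3866, -0.3046, 0.2456]
orientation: [[0.987, 0.161, 0.0], [0.161, -0.987, -0.0], [0.0, 0.0, -1.0]]
ft_force: [-0.5, 0.3, -0.0]
width: 1.002
finger_force: 0.0
```

```bash
python3 -m inch '{"travel":[[0.5,1,0],[0.5,1,0],[0.5,1,0],[0.5,1,0],[0.5,1,0],[0.5,1,0],[0.5,1,0],[0.5,1,0],[0.5,1,0],[0.5,1,0]],"turn":[[0,0,-0.12],[0,0,-0.12],[0,0,-0.12],[0,0,-0.12],[0,0,-0.12],[0,0,-0.12],[0,0,-0.12],[0,0,-0.12],[0,0,-0.12],[0,0,-0.12]],"jaw":[1,1,1,1,1,1,1,1,1,1]}' && python3 -m inch '{"travel":[[0.5,1,-0.4],[0.5,1,-0.4],[0.5,1,-0.4],[0.5,1,-0.4],[0.5,1,-0.4],[0.5,1,-0.4],[0.3,1,-0.4],[0,0,0]],"turn":[[0,0,-0.12],[0,0,-0.12],[0,0,-0.12],[0,0,-0.12],[0,0,-0.12],[0,0,-0.12],[0,0,-0.12],[0,0,0]],"jaw":[1,1,1,1,1,1,1,1]}' && python3 - <<'E'
from h import *
K,T=pose('wrist');im=manip.snapshot('wrist');cv2.imwrite('pics/w1.png',im[:,:,::-1])
for d in manip.cut_out('blue_tile','wrist'): print(d['p'],d['extent'],rect(d['mask'],.012,K,T))
R=manip.state()['orientation'];print(np.degrees(np.arctan2(R[1,0],R[0,0])))
E
```

```text
t: 3.5
position: [0.5367, -0.0047, 0.2455]
orientation: [[0.999, -0.048, 0.0], [-0.048, -0.999, -0.0], [0.0, 0.0, -1.0]]
ft_force: [-0.8, -0.5, -0.1]
width: 1.0
finger_force: 0.0
t: 4.5
position: [0.6341, 0.2079, 0.16]
orientation: [[0.982, -0.188, -0.002], [-0.188, -0.982, 0.002], [-0.003, -0.001, -1.0]]
ft_force: [-0.8, 0.3, -0.4]
width: 1.0
finger_force: 0.0
0.71 [248.7, 178.8, 55.3, 108.0] (array([643. , 206.5]), array([ 60.8, 120.6]), np.float32(169.7))
-11.075817315177435
```

View pics/w1.png

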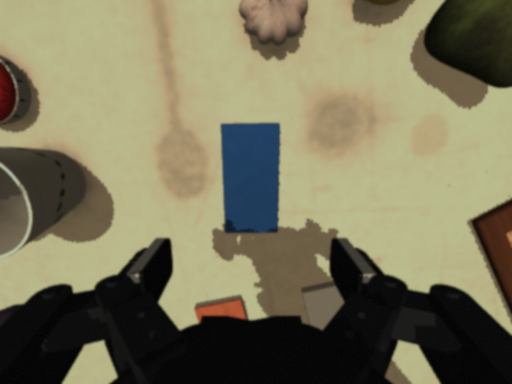

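The wrist view shows the blue tile between the fingers, centred at (249,179), with clear space around it. It lies at (0.643, 0.2065) with yaw about -10.3°. I'm descending to TCP z of about 0.013.

```bash
python3 -m inch '{"travel":[[0.27,-0.04,-0.9],[0,0,-0.9],[0,0,-0.9],[0,0,-0.9],[0,0,-0.7],[0,0,-0.4],[0,0,-0.2],[0,0,0]],"turn":[[0,0,0.06],[0,0,0],[0,0,0],[0,0,0],[0,0,0],[0,0,0],[0,0,0],[0,0,0]],"jaw":[1,1,1,1,1,1,1,1]}'
```

```text
t: 5.6
position: [0.6435, 0.2032, 0.0146]
orientation: [[0.983, -0.182, 0.0], [-0.182, -0.983, -0.0], [0.0, -0.0, -1.0]]
ft_force: [0.7, -0.5, -0.3]
width: 0.999
finger_force: 0.0
```

```bash
python3 -m inch '{"travel":[[0,0.1,-0.05],[0,0,0],[0,0,0],[0,0,0],[0,0,0],[0,0,0],[0,0,0]],"turn":[[0,0,0],[0,0,0],[0,0,0],[0,0,0],[0,0,0],[0,0,0],[0,0,0]],"jaw":[0.9,0.6,0.6,0.6,0.6,0.6,0.6]}' 60
```

```text
t: 6.48
position: [0.644, 0.207, 0.014]
orientation: [[0.983, -0.182, 0.002], [-0.182, -0.983, 0.001], [0.002, -0.001, -1.0]]
ft_force: [-0.4, 1.5, 5.5]
width: 0.683
finger_force: 66.5
```

```bash
python3 -m inch '{"travel":[[0,0,0.3],[0,0,0.6],[0,0,0.9],[0,0,0.9],[0,0,0.7],[0,0,0]],"turn":[[0,0,0],[0,0,0],[0,0,0],[0,0,0],[0,0,0],[0,0,0]],"jaw":[0.55,0.55,0.55,0.55,0.55,0.55]}' && python3 - <<'E'
from h import *
K,T=pose('wrist');im=manip.snapshot('wrist');cv2.imwrite('pics/w2.png',im[:,:,::-1])
E
```

```text
t: 7.22
position: [0.6446, 0.2066, 0.1173]
orientation: [[0.983, -0.182, 0.004], [-0.182, -0.983, 0.001], [0.004, -0.002, -1.0]]
ft_force: [-0.1, 0.8, -1.2]
width: 0.686
finger_force: 65.7
```

View pics/w2.png

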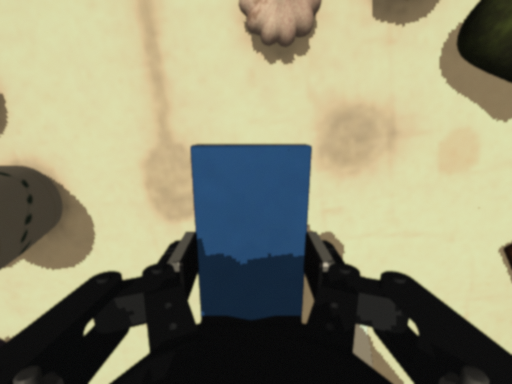

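The tile is gripped squarely, with its front edge at row 145 (columns 192–311) and the fingers at columns 192 and 308. I'll check its pitch in the grip numerically.

```bash
python3 - <<'E'
import cv2,numpy as np
from h import manip
from scipy.optimize import least_squares
im=cv2.imread('pics/w2.png').astype(int)
m=(im[:,:,0]>im[:,:,2]+35)&(im[:,:,0]>60)
p=manip.camera_params('wrist');K=p['intrinsics'];T=p['T_tool_cam'];Ti=np.linalg.inv(T)
rows=list(range(155,230,5))+list(range(272,310,5));W=[]
for r in rows:
    c=np.where(m[r,190:315])[0]+190;W.append((c.min()-.5,c.max()+.5))
W=np.array(W);print(np.c_[rows,W,W[:,1]-W[:,0]][::4])
top=np.where(m[:,250])[0].min()-.5;print('top',top)
def f(a):  # z at x=0, slope, y0, yaw
    z0,s,y0,ps=a;out=[]
    for r,(c0,c1) in zip(rows,W):
        for c,sg in ((c0,-1),(c1,1)):
            d=T[:3,:3]@np.array([(c-K[0,2])/K[0,0],-(r-K[1,2])/K[1,1],-1.]);o=T[:3,3]
            t=(z0+s*o[0]-o[2])/(d[2]-s*d[0]);P=o+t*d
            out.append((P[1]-y0-ps*P[0]-sg*.03)*1000)
    return out
r=least_squares(f,[.002,0,0,0],x_scale=[.01,.1,.01,.1]);print(r.x,np.abs(r.fun).max())
z0,s,_,_=r.x;d=T[:3,:3]@np.array([0,-(top-K[1,2])/K[1,1],-1.]);o=T[:3,3];t=(z0+s*o[0]-o[2])/(d[2]-s*d[0]);print('front edge x,z',o+t*d)
E
```

```text
Traceback (most recent call last):
ValueError: zero-size array to reduction operation minimum which has no identity
```

```bash
cat > pitch.py <<'E'
import cv2,numpy as np,sys
from h import manip
from scipy.optimize import least_squares
def fit(fn):
    im=cv2.imread(fn).astype(int)
    m=(im[:,:,0]>1.5*im[:,:,2]+5)&(im[:,:,0]>25)
    p=manip.camera_params('wrist');K=p['intrinsics'];T=p['T_tool_cam'];o=T[:3,3]
    rows=list(range(155,230,5))+list(range(272,308,5));W=[]
    for r in rows:
        c=np.where(m[r,185:320])[0]+185;W.append((c.min()-.5,c.max()+.5))
    W=np.array(W);print(np.c_[rows,W,W[:,1]-W[:,0]][::4])
    top=np.where(m[:,250])[0].min()-.5
    def hit(c,r,z0,s):
        d=T[:3,:3]@np.array([(c-K[0,2])/K[0,0],-(r-K[1,2])/K[1,1],-1.])
        return o+(z0+s*o[0]-o[2])/(d[2]-s*d[0])*d
    def f(a):
        out=[]
        for r,w in zip(rows,W):
            for c,sg in zip(w,(-1,1)):
                P=hit(c,r,a[0],a[1]);out.append((P[1]-a[2]-a[3]*P[0]-sg*.03)*1000)
        return out
    r=least_squares(f,[.002,0,0,0],x_scale=[.01,.1,.01,.1],loss='soft_l1',f_scale=.3)
    print('z0,slope,y0,yaw',r.x.round(4),'max mm',np.abs(f(r.x)).max().round(2),'front edge',hit(250,top,*r.x[:2]).round(4))
fit(sys.argv[1])
E
python3 pitch.py pics/w2.png
```

```text
[[155.  191.5 309.5 118. ]
 [175.  192.5 308.5 116. ]
 [195.  193.5 307.5 114. ]
 [215.  195.5 306.5 111. ]
 [277.  199.5 302.5 103. ]
 [297.  201.5 301.5 100. ]]
z0,slope,y0,yaw [ 0.007  -0.0214  0.0011 -0.0044] max mm 0.44 front edge [0.0585 0.0006 0.0058]
```

The tile is level in the grip (about 1°) and centred to about 2 mm. I'm moving to beside the stand to look at it with the wrist camera, the tile clear of the view.

```bash
python3 -m inch '{"travel":[[-0.7,-0.6,0.3],[-0.75,-0.65,0.3],[-0.75,-0.65,0.3],[-0.75,-0.65,0.3],[-0.75,-0.65,0.3],[-0.75,-0.65,0.3],[-0.75,-0.65,0.3],[-0.75,-0.65,0.3],[-0.75,-0.65,0.3],[-0.75,-0.6,0]],"turn":[[0,0,0.32],[0,0,0.32],[0,0,0.32],[0,0,0.32],[0,0,0.32],[0,0,0.32],[0,0,0.32],[0,0,0.32],[0,0,0.32],[0,0,0.32]],"jaw":[0.55,0.55,0.55,0.55,0.55,0.55,0.55,0.55,0.55,0.55]}' 80 && python3 -m inch '{"travel":[[0,0,0],[0,0,0]],"turn":[[0,0,0],[0,0,0]],"jaw":[0.55,0.55]}' && python3 - <<'E'
from h import *
K,T=pose('wrist');im=manip.snapshot('wrist');cv2.imwrite('pics/w3.png',im[:,:,::-1])
for d in manip.cut_out('pan_stand','wrist'): print(d['p'],d['extent'],rect(d['mask'],.016,K,T))
np.savez('w3.npz',K=K,T=T)
h=cv2.cvtColor(im,cv2.COLOR_RGB2HSV).astype(int);print(manip.state()['position'])
E
```

```text
t: 8.52
position: [0.4186, 0.0134, 0.1953]
orientation: [[0.93, 0.368, -0.001], [0.368, -0.93, -0.0], [-0.001, -0.0, -1.0]]
ft_force: [-0.3, -0.1, -1.3]
width: 0.672
finger_force: 90.8
t: 8.78
position: [0.4198, 0.0145, 0.1954]
orientation: [[0.93, 0.366, -0.0], [0.366, -0.93, 0.0], [-0.0, -0.0, -1.0]]
ft_force: [1.1, -0.1, -0.8]
width: 0.673
finger_force: 90.8
0.91 [490.6, 285.4, 42.1, 94.3] (array([ 402.1, -337. ]), array([ 57.7, 148.4]), np.float32(36.4))
0.63 [384.4, 169.2, 130.6, 161.9] (array([ 481., -125.]), array([130.4, 197.9]), np.float32(21.5))
[0.42021253 0.01492773 0.19557802]
```

View pics/w3.png

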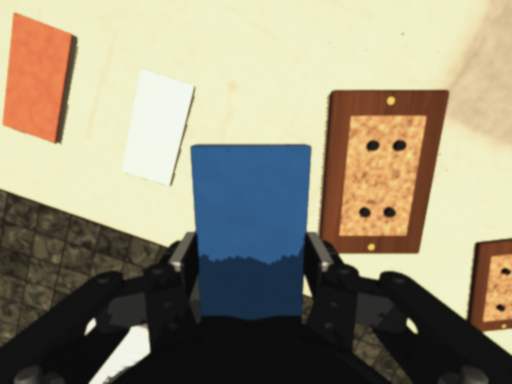

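The wrist view shows the whole large stand at (385,170), with cork and four plugs clear, and the tile held squarely. I'll measure the cork rectangle and the tile in this one image.

```bash
python3 - <<'E'
from h import *
z=np.load('w3.npz');K,T=z['K'],z['T']
im=cv2.imread('pics/w3.png');h=cv2.cvtColor(im,cv2.COLOR_BGR2HSV)
m=np.zeros(h.shape[:2],np.uint8);roi=(slice(85,260),slice(318,452))
m[roi]=((h[roi][...,2]>140)&(h[roi][...,1]>70)).astype(np.uint8)
m=cv2.morphologyEx(m,cv2.MORPH_OPEN,np.ones((7,7)));m=cv2.morphologyEx(m,cv2.MORPH_CLOSE,np.ones((15,15)))
r=rect(m,.016,K,T);print('cork',r,m.sum())
# plug tops, z=.024
d=(h[...,2]<60).astype(np.uint8);n,l,s,c=cv2.connectedComponentsWithStats(d)
u=[c[i] for i in range(n) if 345<c[i][0]<425 and 115<c[i][1]<238 and 30<s[i,4]<300];print(np.round(u,1))
P=back(u,.022,K,T)[:,:2]*1000;print(P.round(1),P.mean(0).round(1))
R=manip.state();p=R['position']*1000
cc=np.array(r[0])
# tile centre in world from tool offset
t=p+R['orientation']@np.array([-1.5,1.,0]);print('tile',t[:2],'tool',p)
E
```

```text
cork (array([ 488.6, -124.6]), array([ 86.9, 165. ]), np.float32(21.7)) 9006
[[398.9 145. ]
 [372.4 145. ]
 [364.5 211.9]
 [389.  211.9]]
[[ 522.7 -125.9]
 [ 511.7  -98.2]
 [ 437.9 -127.5]
 [ 448.8 -155. ]] [ 480.3 -126.6]
tile [419.18497409  13.44647296] tool [420.21253286  14.92773007 195.57802438]
```

```bash
python3 -m inch '{"travel":[[0.34,-0.77,0],[0.34,-0.77,-0.5],[0.34,-0.77,-0.6],[0.34,-0.77,-0.7],[0.34,-0.77,-0.7],[0.34,-0.77,-0.7],[0,0,-0.7],[0,0,-0.4],[0,0,0],[0,0,0]],"turn":[[0,0,0],[0,0,0],[0,0,0],[0,0,0],[0,0,0],[0,0,0],[0,0,0],[0,0,0],[0,0,0],[0,0,0]],"jaw":[0.55,0.55,0.55,0.55,0.55,0.55,0.55,0.55,0.55,0.55]}' && python3 - <<'E'
from h import *
K,T=pose('top');im=manip.snapshot('wrist');cv2.imwrite('pics/w4.png',im[:,:,::-1]);im=manip.snapshot('top')
cv2.imwrite('pics/t4.png',im[:,:,::-1])
print(manip.state()['position'])
E
```

```text
t: 10.12
position: [0.4817, -0.124, 0.0674]
orientation: [[0.93, 0.367, 0.001], [0.367, -0.93, -0.0], [0.001, 0.001, -1.0]]
ft_force: [0.4, -0.2, -1.6]
width: 0.67
finger_force: 90.7
[ 0.48174096 -0.12425133  0.06769373]
```

View pics/w4.png

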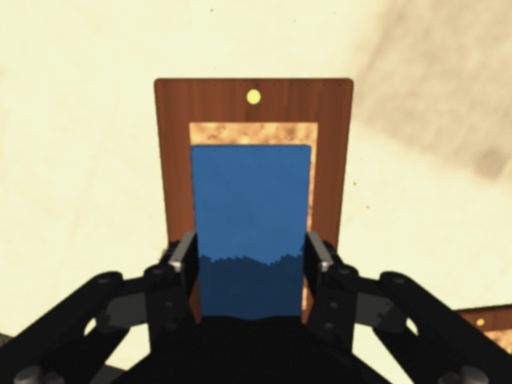

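The tile hangs over the cork, with the cork edge at row 123 (columns 190–318), the tile front at row 145 and the brass pin at (254,97). The tile is about 2 mm off centre in each direction, so I'll shift it and start down.

```bash
python3 -m inch '{"travel":[[-0.04,-0.07,-0.3],[0,0,-0.3],[0,0,-0.05],[0,0,0]],"turn":[[0,0,0],[0,0,0],[0,0,0],[0,0,0]],"jaw":[0.55,0.55,0.55,0.55]}' && python3 -m inch '{"travel":[[0,0,-0.08],[0,0,-0.08],[0,0,0]],"turn":[[0,0,0],[0,0,0],[0,0,0]],"jaw":[0.55,0.55,0.55]}'
```

```text
t: 10.72
position: [0.4797, -0.1264, 0.0471]
orientation: [[0.93, 0.367, -0.0], [0.367, -0.93, 0.0], [-0.0, -0.0, -1.0]]
ft_force: [-0.3, -0.1, -1.7]
width: 0.676
finger_force: 90.7
t: 11.1
position: [0.4796, -0.1265, 0.0424]
orientation: [[0.93, 0.367, -0.0], [0.367, -0.93, -0.0], [-0.0, -0.0, -1.0]]
ft_force: [0.2, -0.5, -1.8]
width: 0.678
finger_force: 90.7
```

```bash
python3 -m inch '{"travel":[[0,0,-0.06],[0,0,-0.06],[0,0,0]],"turn":[[0,0,0],[0,0,0],[0,0,0]],"jaw":[0.55,0.55,0.55]}'; python3 -m inch '{"travel":[[0,0,-0.04],[0,0,0]],"turn":[[0,0,0],[0,0,0]],"jaw":[0.55,0.55]}'
```

```text
t: 11.48
position: [0.4796, -0.1265, 0.0388]
orientation: [[0.93, 0.367, -0.0], [0.367, -0.93, -0.0], [-0.0, -0.0, -1.0]]
ft_force: [-0.0, -0.1, -1.7]
width: 0.675
finger_force: 90.7
t: 11.72
position: [0.4799, -0.1265, 0.0381]
orientation: [[0.93, 0.367, 0.0], [0.367, -0.93, -0.0], [0.0, 0.0, -1.0]]
ft_force: [-0.2, 0.1, 1.9]
width: 0.67
finger_force: 91.2
```

The tile touches the plugs at TCP z of about 0.038, as expected. I'm pressing it in with the grip holding it level.

```bash
python3 -m inch '{"travel":[[0,0,-0.05],[0,0,-0.05],[0,0,0]],"turn":[[0,0,0],[0,0,0],[0,0,0]],"jaw":[0.55,0.55,0.55]}'; python3 -m inch '{"travel":[[0,0,-0.05],[0,0,-0.05],[0,0,0]],"turn":[[0,0,0],[0,0,0],[0,0,0]],"jaw":[0.55,0.55,0.55]}'
```

```text
t: 12.1
position: [0.4799, -0.1265, 0.0354]
orientation: [[0.93, 0.367, 0.0], [0.367, -0.93, -0.0], [-0.0, 0.0, -1.0]]
ft_force: [-2.2, -0.2, 6.8]
width: 0.672
finger_force: 91.7
t: 12.48
position: [0.4799, -0.1265, 0.0324]
orientation: [[0.93, 0.367, 0.0], [0.367, -0.93, -0.0], [-0.0, 0.0, -1.0]]
ft_force: [-1.7, 1.5, 7.3]
width: 0.672
finger_force: 91.7
```

```bash
python3 -m inch '{"travel":[[0,0,-0.03],[0,0,-0.03],[0,0,0]],"turn":[[0,0,0],[0,0,0],[0,0,0]],"jaw":[0.55,0.55,0.55]}'; python3 -m inch '{"travel":[[0,0,-0.03],[0,0,0]],"turn":[[0,0,0],[0,0,0]],"jaw":[0.55,0.55]}'
```

```text
t: 12.85
position: [0.4799, -0.1265, 0.0307]
orientation: [[0.93, 0.367, 0.0], [0.367, -0.93, -0.0], [-0.0, 0.0, -1.0]]
ft_force: [-2.9, 0.7, 7.0]
width: 0.677
finger_force: 91.8
t: 13.1
position: [0.4799, -0.1265, 0.0301]
orientation: [[0.93, 0.366, -0.0], [0.366, -0.93, -0.001], [-0.0, 0.0, -1.0]]
ft_force: [-3.3, 0.5, 11.0]
width: 0.673
finger_force: 92.2
```

Resistance is rising at full depth. I'm letting go and rising, then shutting the jaws for a final press on the centre.

```bash
python3 -m inch '{"travel":[[0,0,0],[0,0,0],[0,0,0],[0,0,0],[0,0,0.5],[0,0,0.9],[0,0,0.5],[0,0,0]],"turn":[[0,0,0],[0,0,0],[0,0,0],[0,0,0],[0,0,0],[0,0,0],[0,0,0],[0,0,0]],"jaw":[0.8,0.95,1,1,1,1,1,0]}' && python3 -m inch '{"travel":[[0,0,0],[0,0,0],[0,0,0],[0,0,0],[0,0,-0.4],[0,0,-0.3],[0,0,-0.2],[0,0,0]],"turn":[[0,0,0],[0,0,0],[0,0,0],[0,0,0],[0,0,0],[0,0,0],[0,0,0],[0,0,0]],"jaw":[0,0,0,0,0,0,0,0]}' 30; python3 - <<'E'
from h import *
im=manip.snapshot('wrist');cv2.imwrite('pics/w5.png',im[:,:,::-1])
E
```

```text
t: 14.1
position: [0.4809, -0.1268, 0.0876]
orientation: [[0.93, 0.366, 0.003], [0.366, -0.93, -0.001], [0.003, 0.002, -1.0]]
ft_force: [0.7, 0.2, -0.5]
width: 0.823
finger_force: 0.0
t: 15.1
position: [0.4792, -0.1263, 0.0583]
orientation: [[0.93, 0.367, -0.001], [0.367, -0.93, 0.0], [-0.001, -0.001, -1.0]]
ft_force: [-0.1, 0.2, 0.9]
width: 0.003
finger_force: 0.0
```

View pics/w5.png

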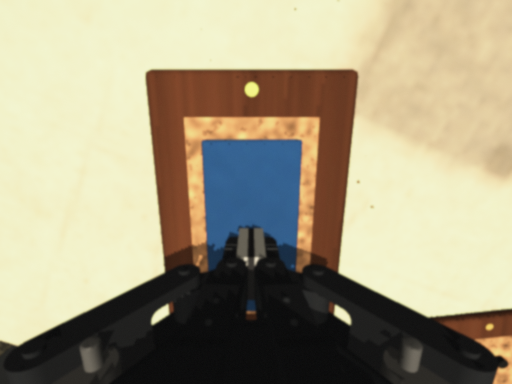

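The tile lies centred and straight on the cork: tile columns 203–302 within cork columns 184–320, front edges at rows 140 and 117. The shut fingers stand over its middle. I'm pressing.

```bash
python3 -m inch '{"travel":[[0,0,-0.25],[0,0,-0.2],[0,0,0]],"turn":[[0,0,0],[0,0,0],[0,0,0]],"jaw":[0,0,0]}';  python3 -m inch '{"travel":[[0,0,-0.05],[0,0,-0.05],[0,0,0]],"turn":[[0,0,0],[0,0,0],[0,0,0]],"jaw":[0,0,0]}'
```

```text
t: 15.52
position: [0.4793, -0.1264, 0.045]
orientation: [[0.93, 0.367, -0.001], [0.367, -0.93, 0.0], [-0.001, -0.001, -1.0]]
ft_force: [0.4, -0.2, 0.1]
width: 0.005
finger_force: 0.0
t: 15.9
position: [0.4798, -0.1265, 0.0425]
orientation: [[0.93, 0.367, 0.0], [0.367, -0.93, -0.0], [-0.0, 0.0, -1.0]]
ft_force: [-0.1, -0.1, -0.6]
width: -0.005
finger_force: 0.0
```

```bash
python3 -m inch '{"travel":[[0,0,-0.03],[0,0,-0.02],[0,0,0]],"turn":[[0,0,0],[0,0,0],[0,0,0]],"jaw":[0,0,0]}';  python3 -m inch '{"travel":[[0,0,-0.02],[0,0,0]],"turn":[[0,0,0],[0,0,0]],"jaw":[0,0]}'
```

```text
t: 16.27
position: [0.4799, -0.1266, 0.0421]
orientation: [[0.93, 0.366, -0.0], [0.366, -0.93, -0.001], [-0.0, 0.001, -1.0]]
ft_force: [-2.8, 0.7, 9.6]
width: 0.003
finger_force: 4.5
t: 16.52
position: [0.48, -0.1265, 0.0421]
orientation: [[0.93, 0.366, -0.0], [0.366, -0.93, -0.001], [-0.0, 0.001, -1.0]]
ft_force: [-3.8, 0.4, 13.8]
width: 0.002
finger_force: 7.2
```

It is stiff at exactly the flat height. I'll press a little firmer, then retreat and check.

```bash
python3 -m inch '{"travel":[[0,0,-0.04],[0,0,0],[0,0,0]],"turn":[[0,0,0],[0,0,0],[0,0,0]],"jaw":[0,0,0]}';  python3 -m inch '{"travel":[[0,0,0.2],[0,0,0.7],[0,0,1],[-0.3,0.8,1],[-0.3,0.8,1],[-0.3,0.8,0.5],[-0.3,0.8,0],[-0.3,0.8,0],[0,0,0],[0,0,0]],"turn":[[0,0,0],[0,0,0],[0,0,0],[0,0,0],[0,0,0],[0,0,0],[0,0,0],[0,0,0],[0,0,0],[0,0,0]],"jaw":[0,0,0,0,0,0,0,0,0,0]}'; python3 - <<'E'
from h import *
K,T=pose('wrist');im=manip.snapshot('wrist');cv2.imwrite('pics/w6.png',cv2.resize(im[60:260,270:470,::-1],None,fx=3,fy=3,interpolation=cv2.INTER_CUBIC))
for q,z in (('pan_stand',.016),('blue_tile',.028)):
  for c in ('wrist','top'):
    if c=='top': manip.snapshot('top');K2,T2=pose('top')
    else: K2,T2=K,T
    for d in manip.cut_out(q,c): print(q,c,round(d['p'],2),np.round(d['extent']),rect(d['mask'],z,K2,T2))
E
```

```text
t: 16.9
position: [0.48, -0.1266, 0.042]
orientation: [[0.931, 0.366, -0.001], [0.366, -0.931, -0.001], [-0.001, 0.001, -1.0]]
ft_force: [-7.2, 1.2, 24.8]
width: 0.001
finger_force: 12.4
t: 18.15
position: [0.435, -0.0073, 0.1712]
orientation: [[0.931, 0.366, 0.0], [0.366, -0.931, -0.001], [0.0, 0.001, -1.0]]
ft_force: [-0.7, -1.0, 0.9]
width: -0.003
finger_force: 0.0
pan_stand wrist 0.85 [487. 297.  49.  98.] (array([ 403.9, -339.1]), array([ 61.8, 147.6]), np.float32(36.3))
pan_stand wrist 0.68 [371. 180. 134. 175.] (array([ 480. , -126.1]), array([130.5, 197.7]), np.float32(21.5))
pan_stand top 0.95 [290. 206.  64.  85.] (array([ 478.6, -125.7]), array([131.4, 200.9]), np.float32(21.1))
pan_stand top 0.79 [378. 227.  58.  63.] (array([ 409.3, -364.9]), array([ 93.1, 141.7]), np.float32(28.8))
blue_tile wrist 0.76 [372. 191.  75. 107.] (array([ 479.8, -125.5]), array([ 64.2, 120.3]), np.float32(21.4))
blue_tile top 0.91 [284. 205.  40.  49.] (array([ 478.2, -125.8]), array([ 60.2, 119. ]), np.float32(22.4))
```

View pics/w6.png

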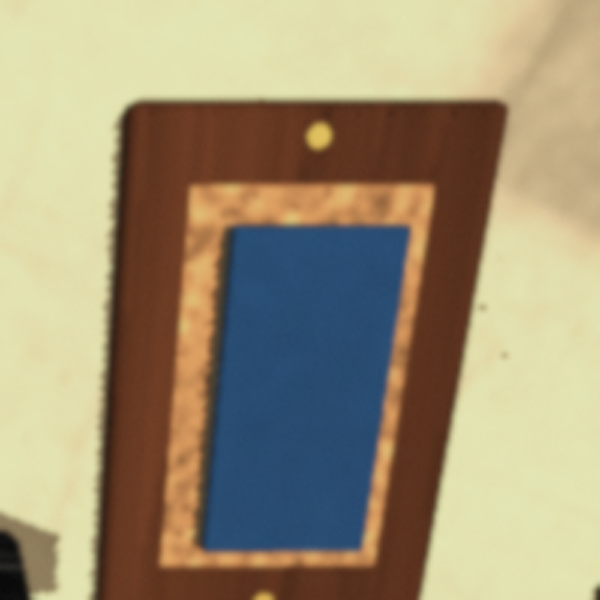

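The tile lies flat inside the cork, corners at crop (230,225) and (362,550). Both cameras put it within 1 mm of the stand's centre and about 1° of its lengthwise direction, and the robot is clear. Handing in.

```bash
python3 -c "from cell import manip; print(manip.sign_off())"
```

```text
the job is handed in; nothing more can be done
None
```

The blue tile lies flat on the large stand's cork, within 1 mm of centre and about 1° of lengthwise, after a 25 N press; I let go, left the other tiles alone and handed in at about 18.5 s; the verdict was not shown.

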